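# Shut the tap and swing the filling spout over the measuring cylinder

### The job

Get the (dry) water filling station ready for the next fill by pushing with a fingertip: first push the tap's lever round until it is fully closed, crosswise to its pipe and against its stop; then push the swing spout round until its outlet is centred over the open mouth of the measuring cylinder. Do not pick up or shift the cylinder or anything else standing on the tray and bench; leave the tap closed and the spout at rest over the cylinder.

Things in the scene. Friction and masses are not known exactly. Their poses are not given: they have to be found in the camera images.
- station: Filling station fixed to the bench: grey drip tray 12 mm thick (-250 to 60 mm in its x, -200 to 250 in its y), steel column at the origin (bench level), and a tap on a level steel pipe that runs from the column along station +y, 150 mm above the bench (its parts reach up to 169 mm). Station -x points roughly to the robot; place and yaw vary.
- spout (a joint): Angle of the swing spout on the column, rad. 0: the spout points along the station's -x. It grows counter-clockwise seen from above (towards the station's -y). Range -1.1 to 1.2. Steady friction of about 0.15 N m with some damping: it stays where it is left.
- spout_pivot (a point): The spout's vertical turning axis, at the height of the spout tube's axis (215 mm above the bench). The hub here is 36 mm in diameter and its top is 233 mm above the bench.
- spout_outlet (a point): Centre of the lower end of the spout's nozzle, 180 mm horizontally from the pivot, 185 mm above the bench. The spout is a straight level steel tube 20 mm in diameter, its axis 215 mm above the bench (30 mm above this point); the nozzle, 20 mm wide, hangs from its end. It may be pushed anywhere along the tube.
- tap_lever (a joint): Angle of the tap lever, rad. 0: fully open, the lever lies along the pipe and points to the column (station -y). 1.57: fully closed, at its stop, the lever crosswise to the pipe and pointing along the station's -x. It turns clockwise seen from above as it closes. Steady friction of about 0.12 N m: it stays where it is left.
- lever_pivot (a point): The lever's vertical turning axis, 215 mm above the bench, 205 mm from the spout's axis.
- lever_tip (a point): Free end of the tap lever, 105 mm from its pivot. The lever is a level dark steel bar 16 mm wide and 14 mm high, from 208 to 222 mm above the bench.
- cylinder: Measuring cylinder: a narrow open tube of milky-white plastic, 38 mm in diameter with black marks, on a white hexagonal foot 70 mm across its corners; 160 mm tall, standing loose on the tray under the spout's path. Origin: centre of its underside.
- cylinder_mouth (a point): Centre of the measuring cylinder's open mouth, at its rim (172 mm above the bench); the mouth is 32 mm wide inside. It lies within about 6 mm of the circle that the spout's outlet travels.
- beaker: Bystander: open glass beaker 72 mm in diameter, 95 mm tall, on the tray. Origin: centre of its underside.
- flask: Bystander: conical glass flask with a rubber stopper, 82 mm in diameter, 135 mm tall, on the tray. Origin: centre of its underside.
- dropper: Bystander: small brown bottle with a black cap, 36 mm in diameter, 75 mm tall, on the tray. Origin: centre of its underside.
- amber_bottle: Bystander: big brown bottle 110 mm in diameter, 215 mm tall, beyond the tray. Origin: centre of its underside.
- foil_jar: Bystander: glass jar with a foil cap, 84 mm in diameter, 151 mm tall, beyond the tray. Origin: centre of its underside.
- petri_stack: Bystander: stack of three flat dishes, 90 mm in diameter, 45 mm tall. Origin: centre of its underside.
- steel_pot: Bystander: small steel pot 110 mm in diameter, 70 mm tall. Origin: centre of its underside.
Not all that is in view belongs to the job. Leave any orange look-alike of the cylinder alone.

How it is judged:
By the outcome, as a careful person would: the job done as asked, in the order asked, and still so for the second after the job is handed in, with the robot touching nothing.
It also fails if it takes over 64 s, if anything falls off the work surface, if the arm or the gripper's body presses on something with over 40 N, if the wrist force passes 120 N, or if a joint passes its speed limit or range.

### The arm

A 7-joint arm with a two-finger parallel gripper is mounted at the origin on the work surface. World frame = base frame: x ahead of the robot, y to its left, z up, the work surface at z = 0. Lengths are in m, angles in degrees, forces in N, time in s.
With the tool pointing down it reaches from about 0.425 to 0.95 m from the base axis. Payload 4.7 kg.
Tool frame: the origin (TCP) lies midway between the tips of the shut fingers; the grasp point (between the pads) lies 19 mm behind it (r.grip_point_offset is the distance from the TCP to the grasp point, in m); z points along the fingers, y is the line along which they close (so a half turn about z gives the same grasp; the last joint's range is limited). The gripper opens to 87 mm and grips with 3 to 60 N. Pads are 19 mm wide; open, the fingers measure 117 mm over their backs; the gripper's body (75 mm by 190 mm) begins 51 mm behind the grasp point.
Start: joints at [61.942, 26.849, -2.785, 87.806, 1.381, 65.374, -4.715], TCP at [0.3, -0.605, 0.223] pointing down, gripper open.
Joint ranges: [-148.3, 148.3], [-19.14, 114.17], [-79.39, 73.82], [5.75, 140.21], [-59.74, 239.74], [12.07, 113.84], [-152.46, 152.46]. Speed limits (degrees/s): [147.25, 147.25, 180, 180, 180, 180, 180].

### API

Orientations are given as [roll, pitch, yaw] about the fixed x, y, z axes, in that order (R = Rz(yaw) Ry(pitch) Rx(roll)).
In Python, from workcell import observe, imaging, job, r gives the robot as it stands. The module is installed in compiled form; this text tells all that it offers.
- The arm moves only by the tool play_rows, never from a script. Its argument "steps" is a list of rows, each an object with "linear": the shift along the tool's x, y, z scaled (see below), a list of three; "rot": the turn, a rotation vector about the tool's x, y, z scaled (see below), a list of three; "fingers": the opening, from 0 (shut) to 1 (fully open). In form: [{"linear": [dx, dy, dz], "rot": [ax, ay, az], "fingers": fingers}, ...]. A call has 1 to 12 rows; each row shifts and turns the commanded pose from where the row before left it, along the tool's axes as they then stand; what a row does not reach is not made up. The controller multiplies each number of a shift by 0.04 m and each number of a turn by pi/4 rad. A row lasts 1/10 s, in which the tool goes at most 50 mm and 8.59 degrees, less where a joint would pass 70% of its speed; a pose out of reach is approached as far as the arm can. A call with a number of a shift or a turn outside -1 to 1 is refused whole. A call with a gripper value outside its range is refused whole. The fingers move at their own pace and stop on an object; "squeeze" is the grip in N (left out, the last holds). Time passes only in rows, so rows that do not move let the fingers close. It gives the time, the measured TCP pose, the force, the opening and the grip force at its end, in the units of the state.
- observe(): the state, without advancing time (a new reading comes with each control period).
- imaging.grab_frame(name): name is "side" or "top"; returns (picture, depth): 480x640x3 uint8, red, green, blue; 480x640 float32, m along the optical axis (not along the pixel's ray), 0 where there is no reading.
- imaging.camera_params(name): a dict with "vfov" (degrees; the focal length in pixels is half the picture's height over the tangent of half this angle, whatever the lens; pixels are square), "cx", "cy" (the principal point, pixels), "D" ([k1, k2, p1, p2, k3] as OpenCV has them; the pictures are not rectified), "R" (3x3) and "t" (3): a world point X has camera coordinates R X + t. Camera axes: x right, y down, z forward; pixel columns grow to the right and rows downward; lengths in m; the calibration is good to about 2 mm. A picture is of the moment at which its call begins. camera_params takes no time and is no camera call.
- job.hand_in(): hands the job in; it is judged then, once.
The state is a dict: "t": time; "joint_pos": joint angles; "qd": joint speeds; "joint_torque": joint torques, N m; "tool_pos": TCP position; "eef_rot": TCP orientation; "contact_force": force on the tool from outside, world axes, zero at the start; "wrist_torque": the same for the moment, N m; "width": opening from 0.0 (shut) to 1.0 (fully open); "grip_force": force on a finger pad.
Only numpy, scipy, OpenCV 4.12 (cv2) and the standard library are available. Lean on these libraries where they do the work, as an engineer would, in place of code of your own. Each camera call takes 0.05 s, during which the arm holds its last target. There are 200 camera calls.

## Working session

There is one attempt and no reset: what is moved stays moved. The work goes in short steps, Python scripts to look and compute and a tool call to move; the robot and the scene stay as the last step left them, time stands still between calls to the robot, and variables do not carry over. Pictures are saved under pics/ and viewed, at most 10 in all, crops included, and the job is handed in when it is done.

Besides the shell and the picture viewer there is one more tool, called after ">>>" in YAML: its name, and indented under it one key for each argument. play_rows: Moves the arm, as the interface text tells. Shifts and turns lie within -1 to 1; 1 stands for 0.04 m of shift or pi/4 rad of turn. Its arguments: {"type":"object","properties":{"steps":{"type":"array"},"squeeze":{"type":"number"}},"required":["steps"]}

```bash
mkdir -p pics; cat > h.py <<'E'
import numpy as np, cv2
from workcell import observe, imaging, job, r
def cam(n):
    p=imaging.camera_params(n); f=240/np.tan(np.radians(p["vfov"]/2))
    K=np.array([[f,0,p["cx"]],[0,f,p["cy"]],[0,0,1]]); return K,np.array(p["D"],float),np.array(p["R"]),np.array(p["t"])
def grab(n,save=None):
    im,d=imaging.grab_frame(n); np.savez(f"{n}.npz",im=im,d=d)
    if save: cv2.imwrite(f"pics/{save}.png",im[:,:,::-1])
    return im,d
def cloud(n,d):
    K,D,R,t=cam(n); v,u=np.mgrid[0:480,0:640]
    xy=cv2.undistortPoints(np.stack([u,v],-1).reshape(-1,1,2).astype(np.float64),K,D).reshape(480,640,2)
    c=np.dstack([xy*d[...,None],d]); return (c-t)@R
def ray_z(n,u,v,z):
    K,D,R,t=cam(n); a=cv2.undistortPoints(np.array([[[u,v]]],float),K,D).ravel()
    o=-R.T@t; w=R.T@np.array([a[0],a[1],1]); return o+w*(z-o[2])/w[2]
def proj(n,X):
    K,D,R,t=cam(n); return cv2.projectPoints(np.array(X,float).reshape(-1,1,3),cv2.Rodrigues(R)[0],t,K,D)[0].reshape(-1,2)
E
python3 - <<'E'
from h import *
for n in("top","side"):
    grab(n,n+"1"); K,D,R,t=cam(n); print(n,K[0,0],-R.T@t,R[2])
s=observe(); print({k:np.round(v,3) for k,v in s.items()})
E
```

```text
top 586.9668456449747 [0.37449791 0.10714366 1.50091881] [ 0.14087937 -0.00924604 -0.98998359]
side 473.8601942302609 [ 0.27983654 -0.42551992  0.8291479 ] [ 0.29339689  0.59976535 -0.74444596]
{'t': np.float64(0.1), 'joint_pos': array([61.942, 26.893, -2.784, 87.867,  1.38 , 65.375, -4.714]), 'qd': array([-0.019, -0.077,  0.022, -0.141, -0.069,  0.069,  0.044]), 'joint_torque': array([ 2.0000e-03, -5.0917e+01, -8.0000e-02, -2.3683e+01, -6.1000e-02,
        3.4000e-02,  0.0000e+00]), 'tool_pos': array([ 0.3  , -0.604,  0.222]), 'eef_rot': array([-1.79899e+02,  3.00000e-03,  2.64050e+01]), 'contact_force': array([ 1.353,  0.048, -0.755]), 'wrist_torque': array([ 0.034,  0.056, -0.018]), 'grip_force': np.float64(0.0), 'width': np.float64(1.004)}
```

View pics/top1.png

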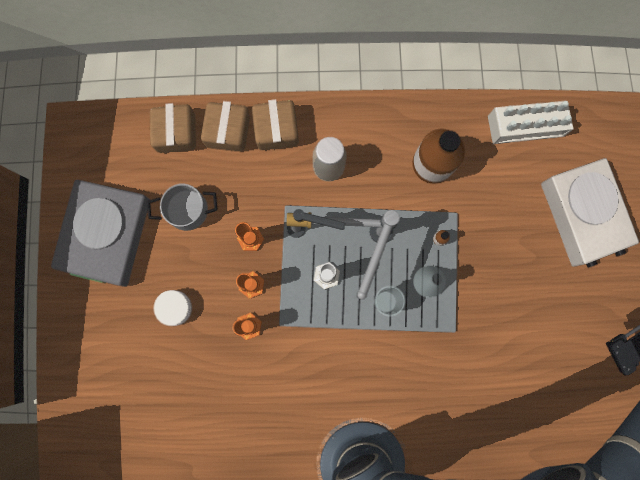

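View pics/side1.png

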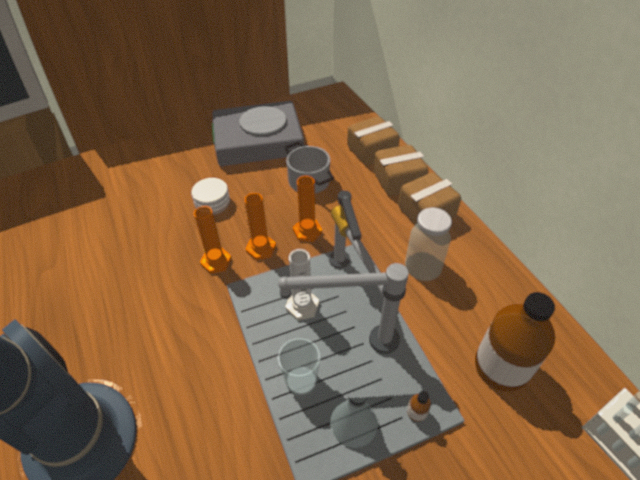

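The top view shows the spout hub at (391,217) and its outlet at about (362,295). The white cylinder is at (327,270), with the orange look-alikes at (250,237), (250,285) and (248,326). The lever lies near (290–350,217). The cylinder I want is the white one on the tray. I'll confirm it in an enlarged crop.

```bash
python3 - <<'E'
from h import *
a=np.load("top.npz"); im,d=a["im"],a["d"]
cv2.imwrite("pics/crop1.png",cv2.resize(im[190:340,270:470],None,fx=4,fy=4,interpolation=cv2.INTER_CUBIC)[:,:,::-1])
P=cloud("top",d); z=P[...,2]
b=np.load("side.npz"); Q=cloud("side",b["d"])
for nm,C in(("top",P),("side",Q)):
    m=(C[...,2]>0.19)&(C[...,2]<.25)&(C[...,0]>.3)&(C[...,0]<.75)&(abs(C[...,1]-.1)<.25)
    n,l,st,ce=cv2.connectedComponentsWithStats(m.astype(np.uint8))
    for i in range(1,n):
        if st[i,4]>30:
            X=C[l==i]; print(nm,st[i],X.min(0).round(3),X.max(0).round(3),np.median(X,0).round(3))
for (u,v) in((391,217),(362,295),(327,267)): print(u,v,P[v,u].round(3))
E
```

```text
top [293 209  53  21 436] [0.566 0.038 0.202] [0.613 0.153 0.229] [0.588 0.099 0.221]
top [357 210  42  90 939] [ 0.41 -0.08  0.19] [0.604 0.016 0.241] [ 0.515 -0.034  0.223]
side [337 191  24  50 540] [0.564 0.035 0.19 ] [0.611 0.15  0.224] [0.586 0.091 0.22 ]
side [ 278  263  131   35 1953] [ 0.41  -0.084  0.19 ] [0.604 0.013 0.235] [ 0.524 -0.044  0.222]
391 217 [ 0.588 -0.064  0.23 ]
362 295 [0.419 0.006 0.222]
327 267 [0.493 0.077 0.088]
```

View pics/crop1.png

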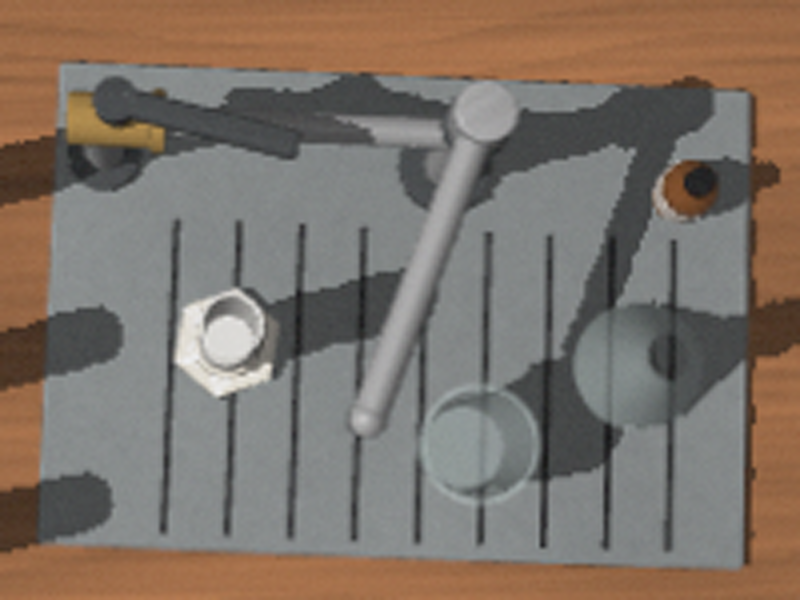

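The crop shows the white hexagon-foot cylinder with its mouth at about (328.5,269.5), matching the description; the orange ones lie off the tray. The lever pivot is at (299,215) and its tip at (344,227). The hub is at (391.7,217.5) and the spout end at (361.3,294.5).

```bash
python3 - <<'E'
from h import *
H=ray_z("top",391.7,217.5,.233);L=ray_z("top",299.2,215,.225);T=ray_z("top",344,226.7,.222);S=ray_z("top",361.3,294.5,.22);M=ray_z("top",328.5,269.5,.172)
for n,X in zip("HLTSM",(H,L,T,S,M)): print(n,X.round(4), proj("side",X).round(1))
print("HL",np.linalg.norm((H-L)[:2]),"LT",np.linalg.norm((T-L)[:2]),"HM",np.linalg.norm((H-M)[:2]),"HS",np.linalg.norm((H-S)[:2]))
y=(L-H)[:2]; yaw=np.degrees(np.arctan2(y[1],y[0]))-90; print("station yaw",yaw)
for n,v in(("spout",S-H),("mouth",M-H),("lever",T-L)): print(n,np.degrees(np.arctan2(v[1],v[0]))-yaw)
b=np.load("side.npz")
im=b["im"][200:340,220:420]
cv2.imwrite("pics/crop2.png",cv2.resize(im,None,fx=4,fy=4,interpolation=cv2.INTER_CUBIC)[:,:,::-1])
# cloud of cylinder rim + lever axis fits
for n in("top","side"):
    C=cloud(n,np.load(n+".npz")["d"]); X=C.reshape(-1,3)
    m=(abs(X[:,2]-.165)<.014)&(np.hypot(X[:,0]-M[0],X[:,1]-M[1])<.035); print(n,"rim",m.sum(),X[m].min(0).round(3),X[m].max(0).round(3))
    m=(X[:,2]>.1)&(X[:,2]<.2)&(np.hypot(X[:,0]-M[0],X[:,1]-M[1])<.035);print(n,"tube",m.sum(),X[m].min(0).round(3),X[m].max(0).round(3))
E
```

```text
H [ 0.5861 -0.0649  0.233 ] [[396.4 270.5]]
L [0.5982 0.1383 0.225 ] [[343.2 193.2]]
T [0.57   0.0402 0.222 ] [[355.3 234.4]]
S [0.42   0.0071 0.22  ] [[282.7 280. ]]
M [0.4804 0.0759 0.172 ] [[300.5 256.2]]
HL 0.20354927721123542 LT 0.10209390137760645 HM 0.17607715103217159 HS 0.18105731540968764
station yaw -3.4001322204724573
spout 159.97177530983282
mouth 130.31364963447737
lever -102.62288667038386
top rim 85 [0.459 0.058 0.151] [0.496 0.095 0.177]
top tube 133 [0.459 0.057 0.101] [0.496 0.095 0.177]
side rim 328 [0.458 0.056 0.151] [0.495 0.095 0.174]
side tube 524 [0.458 0.055 0.117] [0.495 0.095 0.174]
```

View pics/crop2.png

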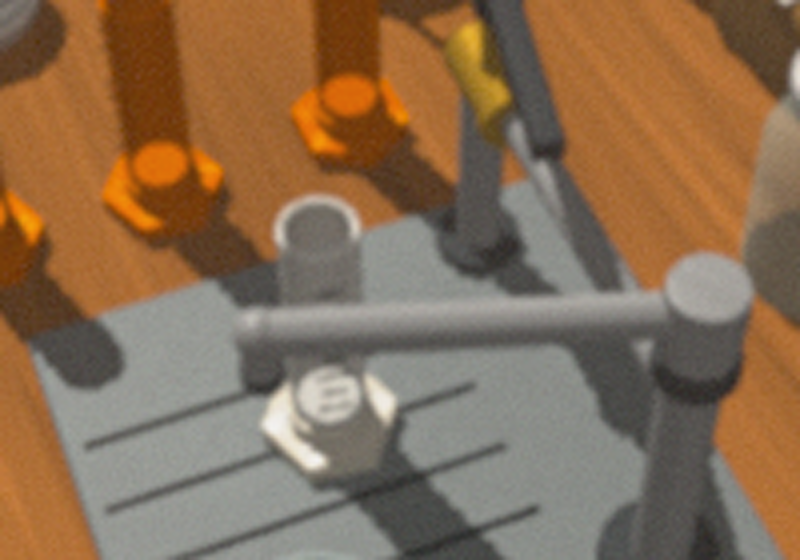

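Geometry agrees in both cameras: hub (0.586,-0.065), lever pivot (0.598,0.138), lever tip (0.570,0.040) and mouth (0.4775,0.0757). Next I raise the tool, square the yaw, shut the fingers and travel high.

>>> play_rows:
  steps:
    - {"linear": [0,0,-0.5],"rot": [0,0,0.147],"fingers": 0}
    - {"linear": [0,0,-0.5],"rot": [0,0,0.147],"fingers": 0}
    - {"linear": [0,0,-0.5],"rot": [0,0,0.147],"fingers": 0}
    - {"linear": [0,0,-0.5],"rot": [0,0,0.147],"fingers": 0}
    - {"linear": [0,0,0],"rot": [0,0,0],"fingers": 0}
    - {"linear": [0,0,0],"rot": [0,0,0],"fingers": 0}

```text
t: 0.7
tool_pos: [0.3001, -0.6043, 0.3018]
eef_rot: [-180.0, 0.0, 0.1]
contact_force: [-0.1, 0.1, -0.4]
width: 0.537
grip_force: 0.0
```

>>> play_rows:
  steps:
    - {"linear": [0.332,-0.68,0],"rot": [0,0,0],"fingers": 0}
    - {"linear": [0.332,-0.68,0],"rot": [0,0,0],"fingers": 0}
    - {"linear": [0.332,-0.68,0],"rot": [0,0,0],"fingers": 0}
    - {"linear": [0.332,-0.68,0],"rot": [0,0,0],"fingers": 0}
    - {"linear": [0.332,-0.68,0],"rot": [0,0,0],"fingers": 0}
    - {"linear": [0.332,-0.68,0],"rot": [0,0,0],"fingers": 0}
    - {"linear": [0.332,-0.68,0],"rot": [0,0,0],"fingers": 0}
    - {"linear": [0.332,-0.68,0],"rot": [0,0,0],"fingers": 0}
    - {"linear": [0.332,-0.68,0],"rot": [0,0,0],"fingers": 0}
    - {"linear": [0.332,-0.68,0],"rot": [0,0,0],"fingers": 0}
    - {"linear": [0.332,-0.68,0],"rot": [0,0,0],"fingers": 0}
    - {"linear": [0.332,-0.68,0],"rot": [0,0,0],"fingers": 0}

```text
t: 1.9
tool_pos: [0.4594, -0.2767, 0.3007]
eef_rot: [-179.9, 0.2, 0.1]
contact_force: [-0.3, 1.2, -0.2]
width: 0.006
grip_force: 0.0
```

>>> play_rows:
  steps:
    - {"linear": [0.332,-0.68,0],"rot": [0,0,0],"fingers": 0}
    - {"linear": [0.332,-0.68,0],"rot": [0,0,0],"fingers": 0}
    - {"linear": [0.332,-0.68,0],"rot": [0,0,0],"fingers": 0}
    - {"linear": [0.332,-0.68,0],"rot": [0,0,0],"fingers": 0}
    - {"linear": [0.332,-0.68,0],"rot": [0,0,0],"fingers": 0}
    - {"linear": [0.332,-0.68,0],"rot": [0,0,0],"fingers": 0}
    - {"linear": [0.332,-0.68,0],"rot": [0,0,0],"fingers": 0}
    - {"linear": [0.332,-0.68,0],"rot": [0,0,0],"fingers": 0}
    - {"linear": [0.332,-0.68,0],"rot": [0,0,0],"fingers": 0}
    - {"linear": [0.332,-0.68,0],"rot": [0,0,0],"fingers": 0}
    - {"linear": [0.332,-0.68,0],"rot": [0,0,0],"fingers": 0}
    - {"linear": [0.332,-0.68,0],"rot": [0,0,0],"fingers": 0}

```text
t: 3.1
tool_pos: [0.6191, 0.0488, 0.3005]
eef_rot: [180.0, 0.2, 0.1]
contact_force: [-0.5, -1.0, -0.1]
width: -0.001
grip_force: 0.0
```

>>> play_rows:
  steps:
    - {"linear": [0,0,0.43],"rot": [0,0,0],"fingers": 0}
    - {"linear": [0,0,0.43],"rot": [0,0,0],"fingers": 0}
    - {"linear": [0,0,0.43],"rot": [0,0,0],"fingers": 0}
    - {"linear": [0,0,0.43],"rot": [0,0,0],"fingers": 0}
    - {"linear": [0,0,0.43],"rot": [0,0,0],"fingers": 0}
    - {"linear": [0,0,0.43],"rot": [0,0,0],"fingers": 0}
    - {"linear": [0,0,0],"rot": [0,0,0],"fingers": 0}

```text
t: 3.8
tool_pos: [0.6167, 0.0473, 0.195]
eef_rot: [180.0, 0.5, 0.1]
contact_force: [0.3, -0.6, 0.1]
width: 0.004
grip_force: 0.0
```

>>> play_rows:
  steps:
    - {"linear": [-0.29,-0.085,0],"rot": [0,0,0],"fingers": 0}
    - {"linear": [-0.29,-0.085,0],"rot": [0,0,0],"fingers": 0}
    - {"linear": [-0.3,-0.04,0],"rot": [0,0,0],"fingers": 0}
    - {"linear": [-0.3,-0.04,0],"rot": [0,0,0],"fingers": 0}
    - {"linear": [-0.31,-0.155,0],"rot": [0,0,0],"fingers": 0}
    - {"linear": [-0.31,-0.155,0],"rot": [0,0,0],"fingers": 0}
    - {"linear": [-0.25,-0.275,0],"rot": [0,0,0],"fingers": 0}
    - {"linear": [-0.25,-0.275,0],"rot": [0,0,0],"fingers": 0}
    - {"linear": [-0.1,-0.21,0],"rot": [0,0,0],"fingers": 0}
    - {"linear": [-0.1,-0.21,0],"rot": [0,0,0],"fingers": 0}
    - {"linear": [0,0,0],"rot": [0,0,0],"fingers": 0}

```text
t: 4.9
tool_pos: [0.5186, 0.1111, 0.1992]
eef_rot: [-180.0, 0.1, 0.1]
contact_force: [-0.3, -1.3, 0.9]
width: 0.002
grip_force: 0.0
```

>>> play_rows:
  steps:
    - {"linear": [0,-0.07,0],"rot": [0,0,0],"fingers": 0}
    - {"linear": [0,-0.07,0],"rot": [0,0,0],"fingers": 0}
    - {"linear": [0,-0.05,0],"rot": [0,0,0],"fingers": 0}
    - {"linear": [0,0,0],"rot": [0,0,0],"fingers": 0}

```text
t: 5.3
tool_pos: [0.5195, 0.1168, 0.1991]
eef_rot: [180.0, 0.0, -0.1]
contact_force: [-0.4, -1.2, -0.8]
width: 0.005
grip_force: 0.4
```

>>> play_rows:
  steps:
    - {"linear": [0,-0.05,0],"rot": [0,0,0],"fingers": 0}
    - {"linear": [0,-0.03,0],"rot": [0,0,0],"fingers": 0}
    - {"linear": [0,0,0],"rot": [0,0,0],"fingers": 0}

```text
t: 5.6
tool_pos: [0.5196, 0.1202, 0.1993]
eef_rot: [-180.0, 0.0, -0.0]
contact_force: [-0.1, -1.5, 0.1]
width: 0.005
grip_force: 0.5
```

>>> play_rows:
  steps:
    - {"linear": [0,-0.05,0],"rot": [0,0,0],"fingers": 0}
    - {"linear": [0,-0.05,0],"rot": [0,0,0],"fingers": 0}
    - {"linear": [0,0,0],"rot": [0,0,0],"fingers": 0}

```text
t: 5.9
tool_pos: [0.5195, 0.1243, 0.1993]
eef_rot: [-180.0, 0.0, -0.0]
contact_force: [-0.8, -0.9, 0.2]
width: 0.007
grip_force: 0.6
```

>>> play_rows:
  steps:
    - {"linear": [0,-0.03,0],"rot": [0,0,0],"fingers": 0}
    - {"linear": [0,-0.03,0],"rot": [0,0,0],"fingers": 0}
    - {"linear": [0,0,0],"rot": [0,0,0],"fingers": 0}

```text
t: 6.2
tool_pos: [0.5196, 0.1266, 0.1993]
eef_rot: [-180.0, 0.0, -0.0]
contact_force: [-2.6, -1.0, 0.3]
width: 0.006
grip_force: 0.7
```

```bash
python3 - <<'E'
from h import *
im,d=grab("side")
cv2.imwrite("pics/s2.png",cv2.resize(im[150:330,240:440],None,fx=3,fy=3,interpolation=cv2.INTER_CUBIC)[:,:,::-1])
L=np.array([.598,.138])
for n in("side","top"):
    if n=="top": im,d=grab("top")
    X=cloud(n,d).reshape(-1,3); m=(abs(X[:,2]-.219)<.006)&(X[:,0]>.47)&(X[:,0]<.62)&(X[:,1]>.1)&(X[:,1]<.2); Y=X[m]
    print(n,m.sum())
    for a in np.arange(.47,.62,.015):
        q=Y[(Y[:,0]>a)&(Y[:,0]<a+.015)]
        if len(q): print(round(a+.0075,3),q[:,1].min().round(3),q[:,1].max().round(3),len(q))
E
```

```text
side 116
0.492 0.136 0.15 28
0.507 0.116 0.149 39
0.598 0.13 0.151 23
0.612 0.127 0.148 26
top 0
```

View pics/s2.png

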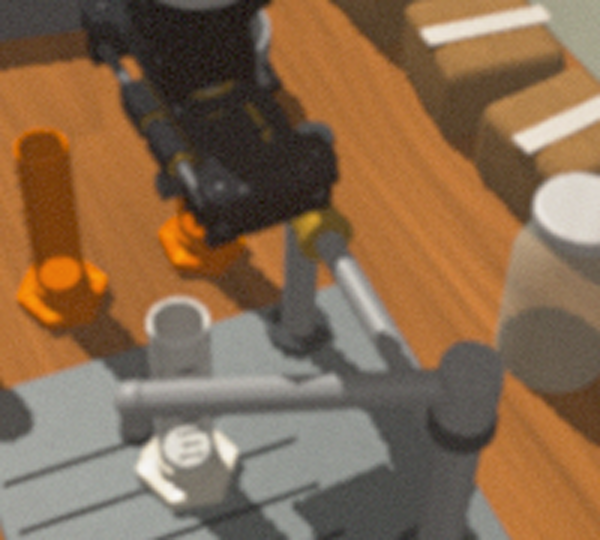

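The spout and cylinder are untouched. The gripper hides the lever, but depth puts its tip at y≈0.143, so it is almost crosswise. I'll press on until the stop shows in the force.

>>> play_rows:
  steps:
    - {"linear": [0,-0.04,0],"rot": [0,0,0],"fingers": 0}
    - {"linear": [0,0,0],"rot": [0,0,0],"fingers": 0}

```text
t: 6.5
tool_pos: [0.5197, 0.1271, 0.1993]
eef_rot: [179.9, 0.0, -0.1]
contact_force: [-0.8, -4.3, 0.9]
width: 0.008
grip_force: 2.2
```

>>> play_rows:
  steps:
    - {"linear": [0,-0.04,0],"rot": [0,0,0],"fingers": 0}
    - {"linear": [0,0,0],"rot": [0,0,0],"fingers": 0}

```text
t: 6.7
tool_pos: [0.5197, 0.1272, 0.1993]
eef_rot: [179.8, 0.0, -0.2]
contact_force: [-1.6, -6.8, 2.3]
width: 0.005
grip_force: 3.7
```

>>> play_rows:
  steps:
    - {"linear": [0,-0.04,0],"rot": [0,0,0],"fingers": 0}
    - {"linear": [0,0,0],"rot": [0,0,0],"fingers": 0}

```text
t: 6.9
tool_pos: [0.5197, 0.1273, 0.1993]
eef_rot: [179.7, 0.1, -0.2]
contact_force: [-2.4, -9.7, 3.6]
width: 0.008
grip_force: 5.1
```

The stop is reached: the position stays fixed while the force climbs. Next I back off, lift, and move to the -y side of the spout.

>>> play_rows:
  steps:
    - {"linear": [0,0.3,0],"rot": [0,0,0],"fingers": 0}
    - {"linear": [0,0.3,0],"rot": [0,0,0],"fingers": 0}
    - {"linear": [0,0,-0.6],"rot": [0,0,0],"fingers": 0}
    - {"linear": [0,0,-0.7],"rot": [0,0,0],"fingers": 0}
    - {"linear": [0,0,-0.7],"rot": [0,0,0],"fingers": 0}
    - {"linear": [0,0,-0.5],"rot": [0,0,0],"fingers": 0}
    - {"linear": [0,0,0],"rot": [0,0,0],"fingers": 0}

```text
t: 7.6
tool_pos: [0.5216, 0.1081, 0.3027]
eef_rot: [-179.9, -0.4, -0.1]
contact_force: [0.1, -0.4, -0.8]
width: 0.008
grip_force: 0.0
```

>>> play_rows:
  steps:
    - {"linear": [-0.2,0.6,0],"rot": [0,0,0],"fingers": 0}
    - {"linear": [-0.2,0.6,0],"rot": [0,0,0],"fingers": 0}
    - {"linear": [-0.2,0.6,0],"rot": [0,0,0],"fingers": 0}
    - {"linear": [-0.2,0.6,0],"rot": [0,0,0],"fingers": 0}
    - {"linear": [-0.2,0.6,0],"rot": [0,0,0],"fingers": 0}
    - {"linear": [-0.2,0.6,0],"rot": [0,0,0],"fingers": 0}
    - {"linear": [-0.13,0.6,0],"rot": [0,0,0],"fingers": 0}
    - {"linear": [0,0,0],"rot": [0,0,0],"fingers": 0}

```text
t: 8.4
tool_pos: [0.4651, -0.0643, 0.2982]
eef_rot: [179.9, 0.1, -0.4]
contact_force: [1.1, -0.4, 0.7]
width: 0.002
grip_force: 0.0
```

```bash
python3 - <<'E'
from h import *
im,d=grab("top"); P=cloud("top",d)
cv2.imwrite("pics/crop3.png",cv2.resize(im[190:310,280:420],None,fx=5,fy=5,interpolation=cv2.INTER_CUBIC)[:,:,::-1])
print(observe()["tool_pos"])
ims,ds=grab("side")
for n,dd in(("top",d),("side",ds)):
    X=cloud(n,dd).reshape(-1,3); m=(abs(X[:,2]-.219)<.006)&(X[:,0]>.47)&(X[:,0]<.58)&(X[:,1]>.11)&(X[:,1]<.18)
    vx,vy,_,_=cv2.fitLine(X[m][:,:2].astype(np.float32),cv2.DIST_HUBER,0,.01,.01).ravel(); print(n,m.sum(),np.degrees(np.arctan2(vy,vx)))
E
```

```text
[ 0.46566074 -0.06208896  0.29841293]
top 252 -3.329896
side 40 -71.06188
```

View pics/crop3.png

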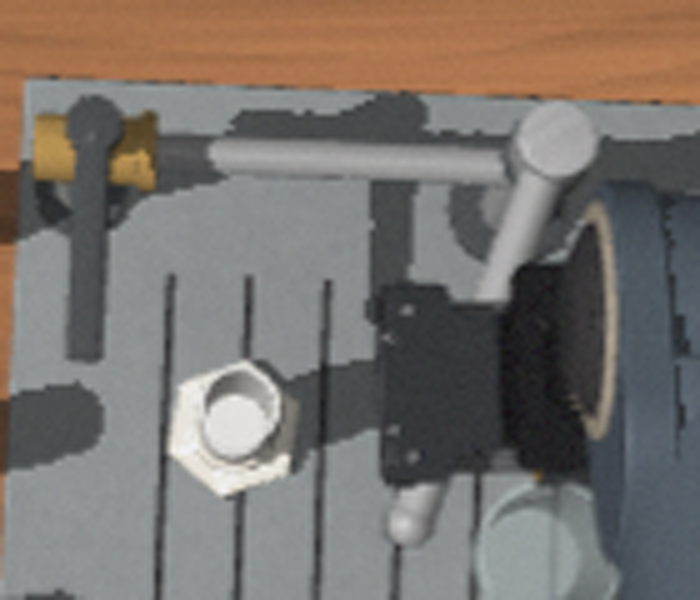

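The crop shows the lever pointing straight down from its pivot, and the depth fit gives -3.3° against a station yaw of -3.4°, so it is closed. Cylinder unmoved, spout unmoved. Now I descend and push the spout.

>>> play_rows:
  steps:
    - {"linear": [0,0,0.43],"rot": [0,0,0],"fingers": 0}
    - {"linear": [0,0,0.43],"rot": [0,0,0],"fingers": 0}
    - {"linear": [0,0,0.43],"rot": [0,0,0],"fingers": 0}
    - {"linear": [0,0,0.43],"rot": [0,0,0],"fingers": 0}
    - {"linear": [0,0,0.43],"rot": [0,0,0],"fingers": 0}
    - {"linear": [0,0,0.43],"rot": [0,0,0],"fingers": 0}
    - {"linear": [0,0,0],"rot": [0,0,0],"fingers": 0}

```text
t: 9.2
tool_pos: [0.4647, -0.0592, 0.1938]
eef_rot: [-179.9, 0.3, 0.1]
contact_force: [-0.9, 0.5, 0.6]
width: 0.004
grip_force: 0.0
```

>>> play_rows:
  steps:
    - {"linear": [0.09,-0.2,0],"rot": [0,0,0],"fingers": 0}
    - {"linear": [0.09,-0.2,0],"rot": [0,0,0],"fingers": 0}
    - {"linear": [0.09,-0.2,0],"rot": [0,0,0],"fingers": 0}
    - {"linear": [0.08,-0.17,0],"rot": [0,0,0],"fingers": 0}
    - {"linear": [0.08,-0.17,0],"rot": [0,0,0],"fingers": 0}
    - {"linear": [0.08,-0.17,0],"rot": [0,0,0],"fingers": 0}
    - {"linear": [0.08,-0.17,0],"rot": [0,0,0],"fingers": 0}
    - {"linear": [0.08,-0.17,0],"rot": [0,0,0],"fingers": 0}
    - {"linear": [0.08,-0.17,0],"rot": [0,0,0],"fingers": 0}
    - {"linear": [0,0,0],"rot": [0,0,0],"fingers": 0}

```text
t: 10.2
tool_pos: [0.4968, 0.0057, 0.1961]
eef_rot: [-179.9, -0.0, 0.0]
contact_force: [-0.1, 0.3, -0.8]
width: 0.006
grip_force: 0.0
```

```bash
cat >> h.py <<'E'
H0=np.array([.5861,-.0649])
def spout():
    """spout axis angle (deg, world) and mouth angle from both cameras"""
    for n in("top","side"):
        im,d=grab(n); X=cloud(n,d).reshape(-1,3)
        q=X[:,:2]-H0; rr=np.hypot(*q.T); an=np.degrees(np.arctan2(q[:,1],q[:,0]))
        m=(X[:,2]>.212)&(X[:,2]<.23)&(rr>.135)&(rr<.195)&(an>110)&(an<170)
        m2=(abs(X[:,2]-.165)<.013)&(np.hypot(X[:,0]-.4775,X[:,1]-.0757)<.035)
        f=lambda a:(round(float(a.min()),2),round(float(np.median(a)),2),round(float(a.max()),2))
        out=[n,m.sum(),f(an[m]) if m.any() else None]
        if m2.any(): c=(X[m2].min(0)+X[m2].max(0))/2; out+=["mouth",c[:2].round(4),round(float(np.degrees(np.arctan2(*(c[:2]-H0)[::-1]))),2)]
        print(*out)
E
python3 - <<'E'
from h import *
spout(); s=observe(); print(s["tool_pos"],s["contact_force"])
E
```

```text
top 20 (129.83, 131.59, 132.61) mouth [0.4643 0.0774] 130.55
side 103 (128.31, 132.32, 133.69) mouth [0.4757 0.0739] 128.52
[0.4964231  0.00478234 0.19607815] [ 0.83575559 -0.00204982  0.29668453]
```

>>> play_rows:
  steps:
    - {"linear": [0.05,-0.04,0],"rot": [0,0,0],"fingers": 0}
    - {"linear": [0.05,-0.04,0],"rot": [0,0,0],"fingers": 0}
    - {"linear": [0,0,0],"rot": [0,0,0],"fingers": 0}

```text
t: 10.6
tool_pos: [0.5002, 0.0075, 0.196]
eef_rot: [-180.0, 0.0, -0.0]
contact_force: [-1.4, 0.3, -0.7]
width: 0.005
grip_force: 0.5
```

>>> play_rows:
  steps:
    - {"linear": [-0.3,0.3,0],"rot": [0,0,0],"fingers": 0}
    - {"linear": [-0.3,0.5,0],"rot": [0,0,0],"fingers": 0}
    - {"linear": [0,0.9,0],"rot": [0,0,0],"fingers": 0}
    - {"linear": [0,0.9,0],"rot": [0,0,0],"fingers": 0}
    - {"linear": [0,0.9,0],"rot": [0,0,0],"fingers": 0}
    - {"linear": [0,0,0],"rot": [0,0,0],"fingers": 0}

```text
t: 11.2
tool_pos: [0.4748, -0.1394, 0.1963]
eef_rot: [179.8, -0.0, -0.6]
contact_force: [0.2, 0.5, -0.5]
width: 0.006
grip_force: 0.0
```

```bash
python3 - <<'E'
from h import *
spout(); s=observe(); print(s["tool_pos"],s["contact_force"])
im=np.load("top.npz")["im"]; im2=np.load("side.npz")["im"]
a=cv2.resize(im[200:310,290:410],(480,440),interpolation=cv2.INTER_CUBIC); b=cv2.resize(im2[235:325,270:350],(320,360),interpolation=cv2.INTER_CUBIC)
c=np.zeros((440,800,3),np.uint8); c[:,:480]=a; c[:360,480:]=b
cv2.imwrite("pics/c4.png",c[:,:,::-1])
E
```

```text
top 224 (123.66, 127.79, 131.65) mouth [0.4773 0.0783] 127.23
side 313 (124.68, 129.97, 132.55) mouth [0.4765 0.0745] 128.19
[ 0.47540756 -0.13398137  0.19620381] [0.39096629 0.59775087 0.47579122]
```

View pics/c4.png

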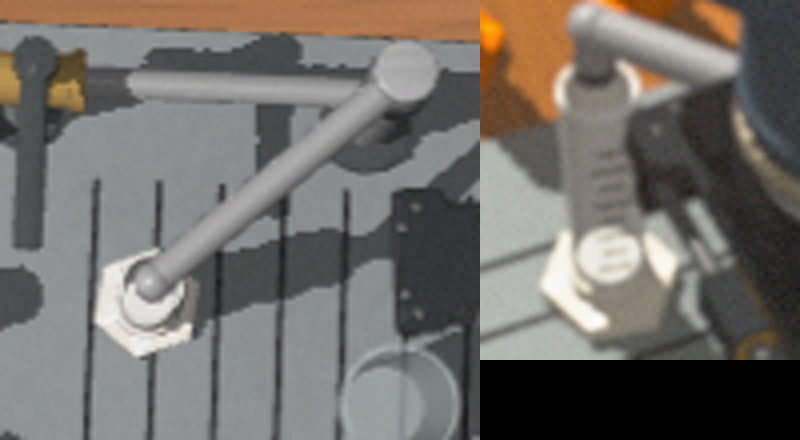

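```bash
python3 - <<'E'
from h import *
S=ray_z("top",327.5,270.5,.22); v=S[:2]-H0; print(S.round(4),np.hypot(*v),np.degrees(np.arctan2(v[1],v[0])))
for a in(126,127.5,129,130.5):
    u=np.array([np.cos(np.radians(a)),np.sin(np.radians(a))])
    X=[np.r_[H0+k*u,z] for k,z in((.18,.215),(.18,.185),(.09,.215))]
    print(a,(H0+.18*u).round(4),proj("top",X).round(1).tolist(),proj("side",X).round(1).tolist())
# tube centreline in top image via grey threshold between edges, perpendicular profile
for n in("top","side"):
    d=np.load(n+".npz")["d"]; C=cloud(n,d); m=(C[...,2]>.2)&(C[...,2]<.24)
    q=C[...,:2]-H0; rr=np.hypot(q[...,0],q[...,1]); m&=(rr>.04)&(rr<.165)&(q[...,0]<0)&(q[...,1]>-.02)&(C[...,1]<.115)
    nl,l,st,_=cv2.connectedComponentsWithStats(m.astype(np.uint8)); k=1+st[1:,4].argmax(); ys,xs=np.where(l==k)
    w=cv2.fitLine(np.stack([xs,ys],1).astype(np.float32),cv2.DIST_L2,0,.01,.01).ravel(); img_ang=np.degrees(np.arctan2(w[1],w[0]))
    best=None
    for a in np.arange(120,140,.1):
        u=np.array([np.cos(np.radians(a)),np.sin(np.radians(a))])
        p=proj(n,[np.r_[H0+k*u,.215] for k in(.06,.16)]); e=p[1]-p[0]
        off=np.cross(w[:2],p[1]-w[2:])
        da=(np.degrees(np.arctan2(e[1],e[0]))-img_ang+90)%180-90
        if best is None or abs(da)<best[0]: best=(abs(da),a)
        if abs(off)<.12: print(n,"offset match",a.round(1))
    print(n,len(xs),"slope match",best)
E
```

```text
[0.4744 0.0793 0.22  ] 0.18236775114483209 127.7568235916527
126 [0.4803 0.0807] [[326.7, 268.0], [326.5, 269.1], [359.0, 243.3]] [[298.3, 238.6], [299.0, 249.7], [345.1, 257.3]]
127.5 [0.4765 0.0779] [[328.1, 269.7], [327.8, 270.8], [359.6, 244.1]] [[297.0, 240.4], [297.7, 251.6], [344.5, 258.3]]
129 [0.4728 0.075 ] [[329.4, 271.4], [329.1, 272.4], [360.3, 244.9]] [[295.7, 242.3], [296.5, 253.4], [343.9, 259.3]]
130.5 [0.4692 0.072 ] [[330.9, 273.0], [330.5, 274.0], [361.0, 245.7]] [[294.5, 244.2], [295.3, 255.3], [343.4, 260.3]]
top offset match 127.5
top offset match 127.6
top 513 slope match (np.float64(0.050454170661680564), np.float64(127.69999999999956))
side offset match 128.6
side offset match 128.7
side 332 slope match (np.float64(0.0077497753862587615), np.float64(133.19999999999925))<stdin>:17: DeprecationWarning: Arrays of 2-dimensional vectors are deprecated. Use arrays of 3-dimensional vectors instead. (deprecated in NumPy 2.0)
```

The outlet is within about 1–2 mm of the mouth centre in both cameras (top: spout 127.6° against mouth 127.5°; side: 128.6° against 128.3°). The lever is closed and the arm is clear.

```bash
python3 -c "
from workcell import job; print(job.hand_in())"
```

```text
the job is handed in; nothing more can be done
None
```

The job is handed in, with no verdict returned: the tap lever is closed against its stop, the spout outlet sits within about 1–2 mm of the cylinder mouth's centre, and I saw no sign that anything else moved.

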